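Rock a seized vent knob free and open it

TASK

The blue bar knob of the vent valve has seized with dried salt. Rock it gently back and forth, turning each way only until it resists firmly and holding it there a moment, so that its arc grows until it breaks free; never force it, or its elastic coupling is overloaded. Then turn it anticlockwise (seen from above) fully open, to its stop by the green dot, let go of it, and leave the other things on the worktop where they stand.

Things in the scene. Friction and masses are not known exactly. Their poses are not given: they have to be found in the camera images.
- knob_grip (a point): Centre of the grip of the blue bar knob, on its vertical turning axis, 108 mm above the worktop. The bar is 48 mm long (own x), 14 mm thick (own y), and reaches from 84 to 118 mm above the worktop (own z up); a white line marks its pointer end (own -x). Pinch it firmly (about 35 N) across its thickness from above; nothing stands beside it above 83 mm.
- manifold: The valve's aluminium block, 84 x 84 mm, 76 mm high, on a base plate 112 x 98 mm, with a 28 mm brass hose barb on each side (own +y and -y), screwed down. Origin at the underside's centre, below the knob's axis; on its top a red dot (closed, own -x) and a green dot (open, 0.95 rad anticlockwise of it). A tall microscope stands right of it (x 0.45 to 0.9, y below -0.28).
- collar (a point): Centre of the top of the stem's brass collar (48 mm across, 82 mm above the worktop), with a black line under the pointer. Salt stops the stem hard at both sides. It breaks a little when the stem is kept at a stop (within 0.03 rad) for 0.4 s, first at the anticlockwise stop, then by turns: three times anticlockwise, twice clockwise. The same side twice gains nothing, nor does more torque.
- stem (a joint): Turn of the stem and collar in the block, rad, growing anticlockwise from above. 0 closed (red dot), 0.95 fully open, a solid stop (green dot). Moving it where it is not caught takes about 0.05 N m. The salt's first stops lie 0.07 to 0.29 rad from 0 on each side; each break moves that side's stop out by 0.03 to 0.19 rad (unknown); after the last, anticlockwise, the stem is free to open.
- knob (a joint): Twist of the elastic coupling from stem to knob, rad: knob angle relative to the collar; 0 slack, positive with the knob anticlockwise ahead. Stiffness 2 N m per rad, so 0.065 rad (firm resistance) is 0.13 N m, felt at the wrist or seen as an angle between pointer and black line. Beyond 0.13 rad (0.26 N m) either way it is overloaded and the task fails.
- bottle_buffer: White bottle with blue cap, 56 mm across, 111 mm high, standing loose; origin at its underside's centre. Leave it alone.
- tally: Round off-white tally counter, 54 x 45 x 19 mm, lying loose; origin at its underside's centre. Leave it alone.
- petri_a: Petri dish, 60 mm across, 15 mm high, loose; origin at its underside's centre. Leave it alone.
- flask_b: Pink culture flask with green cap, 51 x 100 x 29 mm, lying loose; origin at its underside's centre. Leave it alone.
- marker_red: Red and white marker, 135 mm long, 16 mm thick, lying loose; origin at its underside's centre. Leave it alone.
- timer: White bench timer, 66 x 66 x 18 mm, loose; origin at its underside's centre. Leave it alone.
Not all that is in view belongs to the job. Of the things shaped like the manifold, the aluminium one is meant.

How it is judged:
By the outcome, as a careful person would: the job done as asked, in the order asked, and still so for the second after the job is handed in, with the robot touching nothing.
It also fails if it takes over 67 s, if anything falls off the work surface, if the arm or the gripper's body presses on something with over 40 N, if the wrist force passes 120 N, or if a joint passes its speed limit or range.

ROBOT

A 6-joint arm with a two-finger parallel gripper is mounted at the origin on a cart in front of the work surface, level with it; the furniture and walls round the work are solid. World frame = base frame: x ahead of the robot, y to its left, z up, the work surface at z = 0. Lengths are in mm, angles in rad, forces in N, time in s.
With the tool pointing down it reaches from about 275 to 850 mm from the base axis. Payload 19 kg.
Tool frame: the origin (TCP) lies at the very end of the fingers, on their centre line; the grasp point (between the pads) lies 19 mm behind it; z points along the fingers, y is the line along which they close (so a half turn about z gives the same grasp; the last joint's range is limited). The gripper opens to 85 mm and grips with 20 to 120 N. Pads are 22 mm wide; open, the fingers measure 114 mm over their backs; the gripper's body (76 mm by 85 mm) begins 54 mm behind the grasp point. The pads swing forward as they close: fully open they stand 13 mm farther back than shut.
Start: joints at [1.2, 0.15, 1.437, -0, 1.554, -0.134], TCP at [134.896, 558.918, 200.667] pointing down, gripper open.
Joint ranges: [-2.8, 2.8], [-0.68, 2.1], [0.12, 2.68], [-1.39, 4.53], [0.16, 2.79], [-2.81, 2.81]. Speed limits (rad/s): [1.89, 1.89, 2.22, 3.01, 3.01, 3.01].

INTERFACE

Orientations are given as a unit quaternion [x, y, z, w].
In Python, from workcell import sensors, cams, close_job, models gives the robot as it stands.
- The arm moves only by the tool send_rows, never from a script. Its argument "targets" is a list of rows, each an object with "jaw": the closure in counts, from 0 (fully open) to 255 (shut); "offset": the shift along the world's x, y, z in cm, a list of three; "roll": the turn about the world's z in degrees. A call has 1 to 5 rows; each row is the pose to reach, as a shift and turn from the pose commanded when the call began; what a row does not reach only later rows make up. A row lasts 1/10 s, in which the tool goes at most 50 mm and 8.59 degrees, less where a joint would pass 70% of its speed; a pose out of reach is approached as far as the arm can. A call with a gripper value outside its range is refused whole. The fingers move at their own pace and stop on an object; "squeeze" is the grip in N (left out, the last holds). Time passes only in rows, so rows that repeat a pose let the fingers close. It gives the time, the measured TCP pose, the force, the opening and the grip force at its end, in the units of the state.
- sensors.get_obs(): the state, without advancing time (a new reading comes with each control period).
- cams.capture(name): name is "scene" or "top" or "wrist"; returns (picture, depth): 384x512x3 uint8, blue, green, red; 384x512 float32, mm along the optical axis (not along the pixel's ray), 0 where there is no reading.
- cams.camera_info(name): a dict with "intrinsics" (3x3 intrinsics, pixels), "position" and "rotation" of the camera in the world; the wrist camera has in their place "mount" (4x4, takes a point from camera to tool coordinates, whose origin is the TCP and whose axes are the flange's). Camera axes: x right, y up, looking along -z (the intrinsics and any distortion apply to the point x, -y, -z); pixel columns grow to the right and rows downward; lengths in mm; the calibration is good to about 2 mm. A picture is of the moment at which its call begins: read the wrist's pose just before it. camera_info takes no time and is no camera call.
- close_job(): hands the job in; it is judged then, once.
Trained networks look in the newest picture that a camera, given by its name, has taken for a name from the list of things; names that differ only in an ending like _2 or _b are one class to them, and where a whole thing is asked for, a point or a joint stands for the part that bears it (a point fixed in the world has none). Each returns a list of dicts, best first, with "p" (0 to 1); they miss things now and then, are a little off and sometimes report something else, mostly with a low value. They report only what shows in the picture. A call takes as long as a camera call. They do not tell look-alikes from the thing itself.
- models.masks_of(camera, name): "pixels" (384x512 bool, what is visible of it).
- models.pinpoint(camera, name): "point" ([x, y, z] in mm, in world coordinates, good to about 4 mm: a listed point, or the origin of a listed thing).
The state is a dict: "t": time; "q": joint angles; "qd": joint speeds; "effort": joint torques, N m; "tcp_pos": TCP position; "tool_rot": TCP orientation; "ft_force": force on the tool from outside, world axes, zero at the start; "torque": the same for the moment, N m; "gripper_width": finger opening in mm; "grasp_force": force on a finger pad.
Only numpy, scipy, OpenCV 4.12 (cv2) and the standard library are available. Lean on these libraries where they do the work, as an engineer would, in place of code of your own. Each camera call takes 0.05 s, during which the arm holds its last target. There are 200 camera calls.

## Working session

There is one attempt and no reset: what is moved stays moved. The work goes in short steps, Python scripts to look and compute and a tool call to move; the robot and the scene stay as the last step left them, time stands still between calls to the robot, and variables do not carry over. Pictures are saved under pics/ and viewed, at most 10 in all, crops included, and the job is handed in when it is done.

Besides the shell and the picture viewer there is one more tool, called after "Call:" as name(argument=value, ...), one argument or row to a line, values as JSON. send_rows: Moves the arm, as the interface text tells. Its arguments: {"type":"object","properties":{"targets":{"type":"array","items":{"type":"object","properties":{"jaw":{"type":"number"},"offset":{"type":"array","items":{"type":"number"}},"roll":{"type":"number"}}}},"squeeze":{"type":"number"}},"required":["targets"]}

```bash
mkdir -p pics
python3 - <<'E'
from workcell import sensors,cams,models
import cv2,numpy as np
o=sensors.get_obs();print({k:np.round(v,3).tolist() for k,v in o.items()})
for c in("scene","top"):
    im,d=cams.capture(c);cv2.imwrite(f"pics/{c}0.png",im)
    for n in("knob_grip","manifold","collar"):
        print(c,n,[(round(r["p"],2),np.round(r["point"]).tolist()) for r in models.pinpoint(c,n)])
    i=cams.camera_info(c);print(np.round(i["position"]).tolist(),np.round(i["rotation"],3).tolist(),np.round(i["intrinsics"]).tolist())
print(cams.camera_info("wrist"))
a=cv2.imread("pics/scene0.png");b=cv2.imread("pics/top0.png")
E
```

```text
{'t': 0.0, 'q': [1.2, 0.151, 1.438, 0.0, 1.554, -0.134], 'qd': [0.001, -0.001, 0.001, 0.001, 0.0, 0.0], 'effort': [-0.001, -71.305, -57.087, -0.0, 0.009, -0.0], 'tcp_pos': [134.795, 558.69, 200.062], 'tool_rot': [0.118, 0.993, -0.001, -0.0], 'ft_force': [-0.262, -0.266, -1.047], 'torque': [0.007, -0.043, 0.03], 'grasp_force': 0.0, 'gripper_width': 85.437}
scene knob_grip [(0.49, [472.0, 253.0, 111.0]), (0.47, [571.0, 543.0, 106.0])]
scene manifold [(0.84, [570.0, 547.0, -1.0]), (0.73, [471.0, 247.0, 1.0])]
scene collar [(0.51, [474.0, 253.0, 78.0]), (0.5, [570.0, 544.0, 85.0])]
[-135.0, 1038.0, 1055.0] [-0.145, 0.402, 0.857, -0.287] [[448.0, 0.0, 261.0], [0.0, 448.0, 186.0], [0.0, 0.0, 1.0]]
top knob_grip [(0.66, [510.0, 56.0, 109.0]), (0.61, [566.0, 546.0, 105.0]), (0.45, [704.0, 260.0, 2.0]), (0.41, [469.0, 255.0, 110.0])]
top manifold [(0.87, [506.0, 54.0, 3.0]), (0.66, [474.0, 254.0, -2.0]), (0.55, [571.0, 540.0, -5.0]), (0.33, [420.0, 430.0, 2.0]), (0.23, [483.0, -338.0, 2.0])]
top collar [(0.73, [569.0, 545.0, 83.0]), (0.59, [508.0, 62.0, 84.0]), (0.59, [469.0, 257.0, 84.0]), (0.58, [734.0, 15.0, -3.0])]
[385.0, 131.0, 1407.0] [0.045, -0.062, -0.704, 0.706] [[430.0, 0.0, 253.0], [0.0, 430.0, 192.0], [0.0, 0.0, 1.0]]
{'intrinsics': array([[326.82310983,   0.        , 262.06427526],
       [  0.        , 326.82310983, 188.05430492],
       [  0.        ,   0.        ,   1.        ]]), 'mount': array([[-1.06277075e-03,  9.50904865e-01,  3.09481516e-01,
         7.93249416e+01],
       [ 9.99999109e-01,  7.60777862e-04,  1.09648692e-03,
        -5.61153876e-01],
       [ 8.07208056e-04,  3.09482406e-01, -9.50904826e-01,
        -1.73464102e+02],
       [ 0.00000000e+00,  0.00000000e+00,  0.00000000e+00,
         1.00000000e+00]])}
```

View pics/top0.png

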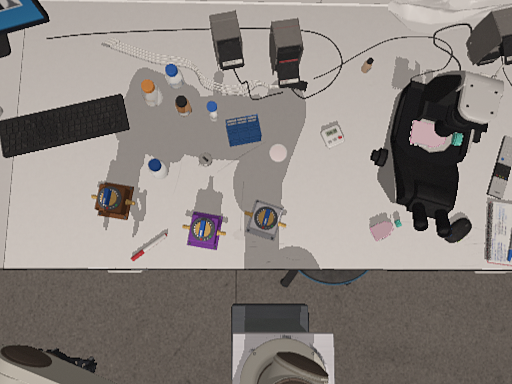

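View pics/scene0.png

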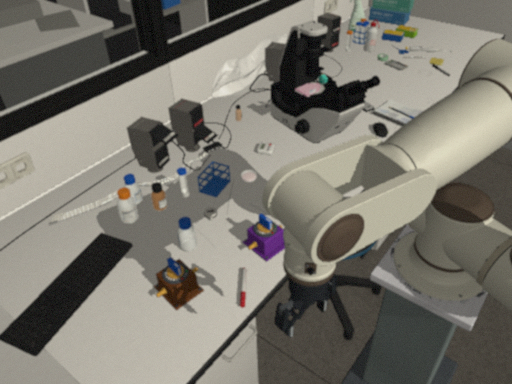

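The top picture shows three look-alikes: brown at (113,200), purple at (204,229) and grey aluminium at (265,218). The grey one at about (508,56) mm fits "aluminium". I'll confirm it in an enlarged crop.

Run:
```python
import cv2
b=cv2.imread("pics/top0.png");cv2.imwrite("pics/crop.png",cv2.resize(b[190:250,225:305],None,fx=9,fy=9,interpolation=cv2.INTER_CUBIC))
```

```text
(no output)
```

View pics/crop.png

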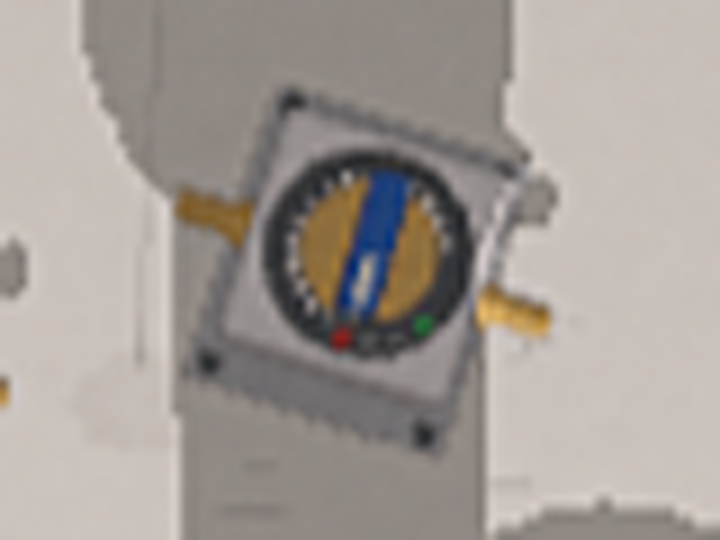

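The crop confirms it: aluminium block, blue bar with the white pointer end low in the picture, red dot at (340,337) and green dot at (424,325), which is anticlockwise of red. The bar's yaw is about -0.3 and the tool is already near that. I'll move over it.

Call:
send_rows(
  targets=[
    {"offset":[2,-2.7,0],"roll":0,"jaw":0},
    {"offset":[4.8,-6.4,0],"roll":0,"jaw":0},
    {"offset":[7.6,-10.2,0],"roll":0,"jaw":0},
    {"offset":[10.4,-14,0],"roll":0,"jaw":0},
    {"offset":[13.2,-17.8,0],"roll":0,"jaw":0},
  ],
  squeeze=35,
)

```text
t: 0.9
tcp_pos: [267.5, 379.3, 200.7]
tool_rot: [0.118, 0.993, 0.0, 0.0]
ft_force: [0.4, 0.4, 0.2]
gripper_width: 85.1
grasp_force: 0.0
```

Call:
send_rows(
  targets=[
    {"offset":[2.8,-3.8,0],"roll":0,"jaw":0},
    {"offset":[5.6,-7.6,0],"roll":0,"jaw":0},
    {"offset":[8.4,-11.4,0],"roll":0,"jaw":0},
    {"offset":[11.2,-15.2,0],"roll":0,"jaw":0},
    {"offset":[14,-19,0],"roll":0,"jaw":0},
  ],
)

```text
t: 1.4
tcp_pos: [407.7, 189.1, 201.0]
tool_rot: [0.118, 0.993, 0.0, 0.0]
ft_force: [1.1, 2.0, -0.3]
gripper_width: 85.1
grasp_force: 0.0
```

Call:
send_rows(
  targets=[
    {"offset":[2.8,-3.8,0],"roll":0,"jaw":0},
    {"offset":[5.6,-7.6,0],"roll":0,"jaw":0},
    {"offset":[8.2,-11.2,0],"roll":-2,"jaw":0},
    {"offset":[10,-13.4,-0.5],"roll":-3,"jaw":0},
    {"offset":[10,-13.4,-1],"roll":-3,"jaw":0},
  ],
)

```text
t: 1.9
tcp_pos: [508.5, 54.2, 190.1]
tool_rot: [0.146, 0.989, -0.0, -0.0]
ft_force: [0.5, 1.1, -0.6]
gripper_width: 85.3
grasp_force: 0.0
```

Call:
send_rows(
  targets=[
    {"offset":[0,0,0],"roll":0,"jaw":0},
    {"offset":[0,0,0],"roll":0,"jaw":0},
  ],
)

```text
t: 2.1
tcp_pos: [506.5, 57.5, 190.8]
tool_rot: [0.144, 0.99, 0.0, -0.0]
ft_force: [-0.2, 0.1, -0.2]
gripper_width: 85.1
grasp_force: 0.0
```

```bash
cat > h.py <<'E'
from workcell import sensors,cams,models
import cv2,numpy as np
from scipy.spatial.transform import Rotation as R
def wcam():
    o=sensors.get_obs();T=np.eye(4);T[:3,:3]=R.from_quat(o["tool_rot"]).as_matrix();T[:3,3]=o["tcp_pos"]
    im,d=cams.capture("wrist");i=cams.camera_info("wrist");return o,im,d,T@i["mount"],i["intrinsics"]
def ground(uv,z,M,K):
    uv=np.atleast_2d(uv).astype(float);r=np.c_[(uv[:,0]-K[0,2])/K[0,0],-(uv[:,1]-K[1,2])/K[1,1],-np.ones(len(uv))]@M[:3,:3].T
    return M[:3,3]+r*((z-M[2,3])/r[:,2])[:,None]
def toolyaw(o): x=R.from_quat(o["tool_rot"]).as_matrix()[:,1]; return np.arctan2(-x[0],x[1])
E
python3 - <<'E'
from h import *
o,im,d,M,K=wcam();cv2.imwrite("pics/w1.png",im)
np.savez("w1.npz",im=im,d=d,M=M,K=K)
print(o["t"],o["tcp_pos"],toolyaw(o),o["q"],o["torque"],o["ft_force"])
for n in("knob_grip","collar","manifold"):print(n,[(round(r["p"],2),np.round(r["point"],1).tolist()) for r in models.pinpoint("wrist",n)])
v,u=np.mgrid[:384,:512];b,g,r=[im[...,k].astype(int) for k in range(3)]
m=(b>g+35)&(b>r+50)&(d>0)
uv=np.c_[u[m],v[m]];z=d[m]
P=np.c_[(uv[:,0]-K[0,2])/K[0,0]*z,-(uv[:,1]-K[1,2])/K[1,1]*z,-z]@M[:3,:3].T+M[:3,3]
t=P[(abs(P[:,2]-118)<6)]
print(len(P),len(t),np.percentile(P[:,2],[5,50,95]))
(c,s,a)=cv2.minAreaRect(t[:,:2].astype(np.float32));print(c,s,a, t.mean(0))
E
```

```text
2.1 [506.49129175  57.52051565 190.80083487] -0.2883948003321146 [-3.81835427e-02  1.76440444e-02  1.60082873e+00  3.83370162e-05
  1.52328136e+00 -1.32058689e+00] [ 0.00239878 -0.01059811  0.02221669] [-0.22643766  0.12571186 -0.24057315]
knob_grip [(0.62, [474.4, 257.8, 106.6])]
collar [(0.84, [509.6, 60.0, 83.7]), (0.75, [469.9, 255.3, 81.9])]
manifold [(0.86, [471.6, 252.2, -4.9]), (0.57, [503.2, 57.7, -1.3])]
1409 1334 [110.74218387 117.92506552 119.28339269]
(489.39947509765625, 150.63916015625) (44.33224868774414, 217.926025390625) 10.483652114868164 [491.86985381 142.55237021 117.87485483]
```

View pics/w1.png

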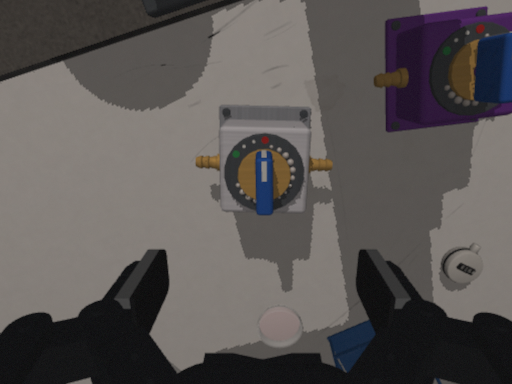

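The wrist picture shows the aluminium valve centred, with the knob at (264,183), red dot at (265,140) and green dot at (236,154). The purple one's knob at the right polluted the fit, so I'll restrict it.

Run:
```python
from h import *
f=np.load("w1.npz");im,d,M,K=[f[k] for k in("im","d","M","K")]
v,u=np.mgrid[:384,:512];b,g,r=[im[...,k].astype(int) for k in range(3)]
near=(abs(u-264)<50)&(abs(v-175)<50)
m=(b>g+25)&(b>r+40)&near
w=(np.minimum(np.minimum(b,g),r)>120)&(abs(u-264)<5)&(v>145)&(v<200)
z=d[m];P=np.c_[(u[m]-K[0,2])/K[0,0]*z,-(v[m]-K[1,2])/K[1,1]*z,-z]@M[:3,:3].T+M[:3,3]
s=m.copy();s[m]=abs(P[:,2]-118)<3
s|=w
q=ground(np.c_[u[s],v[s]],118,M,K)[:,:2]
c,sz,a=cv2.minAreaRect(q.astype(np.float32));print("bar",c,sz,a,len(q))
C=q-q.mean(0);ev=np.linalg.eigh(C.T@C)[1][:,1];print("mean",q.mean(0),"yaw",np.arctan(ev[1]/ev[0]))
br=(r>g+25)&(g>b+30)&near&(abs(u-264)<30)
P=ground(np.c_[u[br],v[br]],82,M,K)[:,:2];(cc,rr)=cv2.minEnclosingCircle(P.astype(np.float32));print("collar",cc,rr)
for n,k in(("red",(r>120)&(g<80)&(b<80)&near),("green",(g>r+40)&(g>b+20)&near)):
    p=ground([[np.median(u[k]),np.median(v[k])]],77,M,K)[0];print(n,k.sum(),p)
```

```text
bar (503.8427734375, 58.88190460205078) (12.895695686340332, 52.0223503112793) 73.95416259765625 879
mean [506.16472784  58.27248213] yaw -0.26752118141302006
collar (506.7919616699219, 58.049354553222656) 23.347461700439453
red 0 [nan nan nan]
green 31 [482.51062538  39.43518815  77.        ]
  return _methods._mean(a, axis=axis, dtype=dtype,
  ret = ret.dtype.type(ret / rcount)
```

Tool and bar are aligned: axis at about (506.5,58), bar yaw about -0.28, tool yaw -0.288. Descending and pinching.

Call:
send_rows(
  targets=[
    {"offset":[0,0.1,-2.5],"roll":0,"jaw":60},
    {"offset":[0,0.1,-5.5],"roll":0,"jaw":90},
    {"offset":[0,0.1,-8],"roll":0,"jaw":100},
    {"offset":[0,0.1,-9.6],"roll":0,"jaw":100},
    {"offset":[0,0.1,-10],"roll":0,"jaw":100},
  ],
)

```text
t: 2.8
tcp_pos: [505.9, 58.3, 89.2]
tool_rot: [0.144, 0.99, -0.0, -0.001]
ft_force: [-0.6, -0.1, 0.6]
gripper_width: 52.0
grasp_force: 0.0
```

```bash
cat > s.py <<'E'
from h import *
a=[]
for k in range(2): cams.capture("wrist"); a.append(sensors.get_obs()["torque"][2])
o=sensors.get_obs();print("t%.2f"%o["t"],"yaw %.3f"%toolyaw(o),"tz",np.round(a,3),"F",np.round(o["ft_force"],1),"tcp",np.round(o["tcp_pos"],1),"w %.1f g %.0f"%(o["gripper_width"],o["grasp_force"]),"q6 %.2f"%o["q"][5])
E
python3 s.py
```

```text
t2.90 yaw -0.289 tz [ 0.066 -0.009] F [-0.6 -0.2  0.5] tcp [506.8  58.2  90.8] w 51.8 g 0 q6 -1.32
```

Call:
send_rows(
  targets=[
    {"offset":[0,0,0],"roll":0,"jaw":160},
    {"offset":[0,0,0],"roll":0,"jaw":200},
    {"offset":[0,0,0],"roll":0,"jaw":255},
    {"offset":[0,0,0],"roll":0,"jaw":255},
    {"offset":[0,0,0],"roll":0,"jaw":255},
  ],
  squeeze=35,
)

```text
t: 3.4
tcp_pos: [507.0, 57.9, 90.9]
tool_rot: [0.144, 0.99, -0.0, 0.0]
ft_force: [-0.7, -0.1, -0.1]
gripper_width: 0.0
grasp_force: 0.0
```

```bash
python3 s.py
```

```text
t3.50 yaw -0.289 tz [ 0.027 -0.027] F [0.9 0.9 0.4] tcp [506.9  57.9  90.7] w 0.4 g 0 q6 -1.32
```

The fingers closed on nothing, so I'll look.

Run:
```python
from h import *
o,im,d,M,K=wcam();t,td=cams.capture("top")
t=cv2.resize(t[170:250,225:305],(384,384),interpolation=cv2.INTER_CUBIC)
cv2.imwrite("pics/w2.png",np.hstack([cv2.resize(im[:,100:450],(400,439))[:384],t]))
```

```text
(no output)
```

View pics/w2.png

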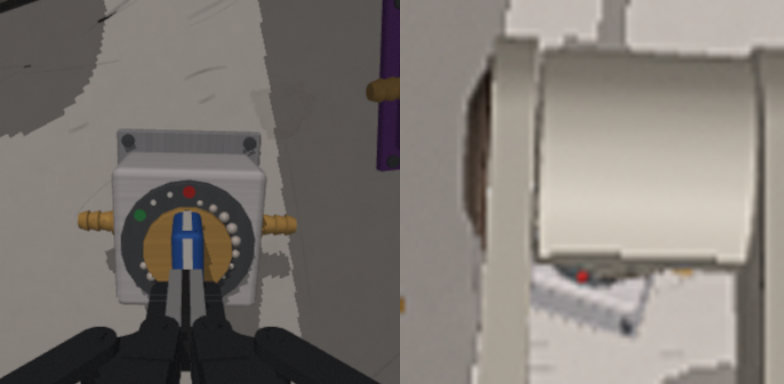

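Run:
```python
from h import *
o,im,d,M,K=wcam();np.savez("w2.npz",im=im,d=d,M=M,K=K)
for u in (262,255,270):
  for v in range(176,310,6):
    z=d[v,u];P=np.array([(u-K[0,2])/K[0,0]*z,-(v-K[1,2])/K[1,1]*z,-z,1]);print(u,v,im[v,u],"%.0f"%z,np.round((M@P)[:3]).tolist())
print(np.linalg.inv(M)@np.r_[o["tcp_pos"],1])
cv2.imwrite("pics/w3.png",cv2.resize(im[170:330,180:340],(720,720),interpolation=cv2.INTER_CUBIC)[:600])
```

```text
262 176 [49 48 48] 195 [482.0, 65.0, 77.0]
262 182 [ 50  91 119] 195 [485.0, 64.0, 78.0]
262 188 [126 133 138] 179 [484.0, 64.0, 94.0]
262 194 [126 133 137] 170 [484.0, 64.0, 103.0]
262 200 [129 135 141] 161 [484.0, 64.0, 113.0]
262 206 [126  69  35] 157 [485.0, 64.0, 117.0]
262 212 [130 136 141] 156 [487.0, 63.0, 120.0]
262 218 [129 135 141] 158 [491.0, 62.0, 119.0]
262 224 [130 136 141] 159 [494.0, 61.0, 118.0]
262 230 [129 135 141] 159 [496.0, 60.0, 120.0]
262 236 [24 24 25] 154 [497.0, 60.0, 125.0]
262 242 [28 27 26] 147 [496.0, 60.0, 132.0]
262 248 [25 25 24] 143 [497.0, 60.0, 137.0]
262 254 [24 23 26] 137 [496.0, 60.0, 142.0]
262 260 [26 27 27] 132 [496.0, 60.0, 148.0]
262 266 [25 24 26] 128 [496.0, 60.0, 152.0]
262 272 [25 23 26] 124 [497.0, 60.0, 156.0]
262 278 [29 29 28] 120 [497.0, 60.0, 160.0]
262 284 [26 26 27] 122 [499.0, 59.0, 159.0]
262 290 [28 28 28] 123 [502.0, 59.0, 159.0]
262 296 [21 18 19] 123 [504.0, 58.0, 160.0]
262 302 [28 25 26] 124 [507.0, 57.0, 159.0]
262 308 [23 22 21] 0 [431.0, 80.0, 264.0]
255 176 [51 50 48] 195 [481.0, 60.0, 77.0]
255 182 [ 48  84 108] 1
[... 1351 characters left out ...]
59 [495.0, 65.0, 118.0]
270 230 [101  54  27] 160 [498.0, 64.0, 118.0]
270 236 [92 93 93] 153 [498.0, 64.0, 126.0]
270 242 [95 96 97] 147 [497.0, 64.0, 132.0]
270 248 [96 96 97] 141 [497.0, 64.0, 138.0]
270 254 [95 95 97] 137 [497.0, 63.0, 143.0]
270 260 [95 96 97] 133 [498.0, 63.0, 147.0]
270 266 [96 96 98] 128 [497.0, 63.0, 152.0]
270 272 [95 96 97] 124 [497.0, 63.0, 156.0]
270 278 [98 99 99] 121 [498.0, 63.0, 159.0]
270 284 [30 29 29] 115 [496.0, 63.0, 166.0]
270 290 [31 27 28] 112 [496.0, 63.0, 169.0]
270 296 [26 25 22] 108 [496.0, 63.0, 173.0]
270 302 [21 20 19] 109 [499.0, 62.0, 172.0]
270 308 [20 17 18] 114 [503.0, 61.0, 169.0]
[   0.78188593  -21.71003073 -189.48877219    1.        ]
```

View pics/w3.png

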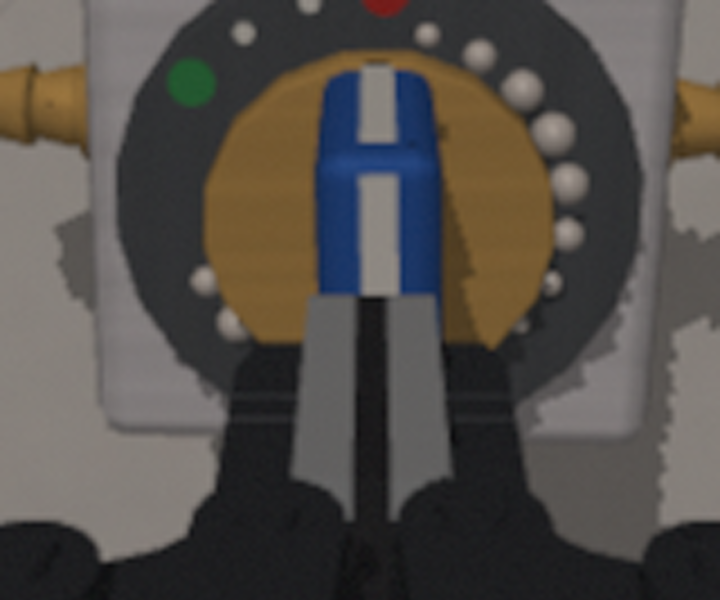

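The pads end at about z 122 in depth while the TCP reads 91. They shut just above the knob top at 118, with no contact force and width 0. So the real fingertips sit about 30 mm behind the nominal TCP. I'll open, lower 26 mm with force checks, and re-pinch.

Call:
send_rows(
  targets=[
    {"offset":[0,0,0],"roll":0,"jaw":100},
    {"offset":[0,0,0],"roll":0,"jaw":100},
    {"offset":[0,0,0],"roll":0,"jaw":100},
    {"offset":[0,0,-0.7],"roll":0,"jaw":100},
    {"offset":[0,0,-1.4],"roll":0,"jaw":100},
  ],
)

```text
t: 4.15
tcp_pos: [506.9, 57.9, 76.1]
tool_rot: [0.144, 0.99, -0.0, 0.0]
ft_force: [-0.5, -0.2, -0.4]
gripper_width: 51.9
grasp_force: 0.0
```

Call:
send_rows(
  targets=[
    {"offset":[0,0,-0.4],"roll":0,"jaw":100},
    {"offset":[0,0,-0.8],"roll":0,"jaw":100},
    {"offset":[0,0,-1.2],"roll":0,"jaw":120},
    {"offset":[0,0,-1.2],"roll":0,"jaw":120},
  ],
)

```text
t: 4.55
tcp_pos: [506.6, 57.9, 64.1]
tool_rot: [0.144, 0.99, -0.0, -0.0]
ft_force: [0.2, -0.3, -0.2]
gripper_width: 45.1
grasp_force: 0.0
```

```bash
python3 - <<'E'
from h import *
o,im,d,M,K=wcam();cv2.imwrite("pics/w4.png",cv2.resize(im[150:350,130:400],(800,592),interpolation=cv2.INTER_CUBIC))
E
python3 s.py
```

```text
t4.70 yaw -0.289 tz [-0.008 -0.005] F [-0.3 -0.6  0.3] tcp [507.   57.9  64.8] w 45.3 g 0 q6 -1.32
```

View pics/w4.png

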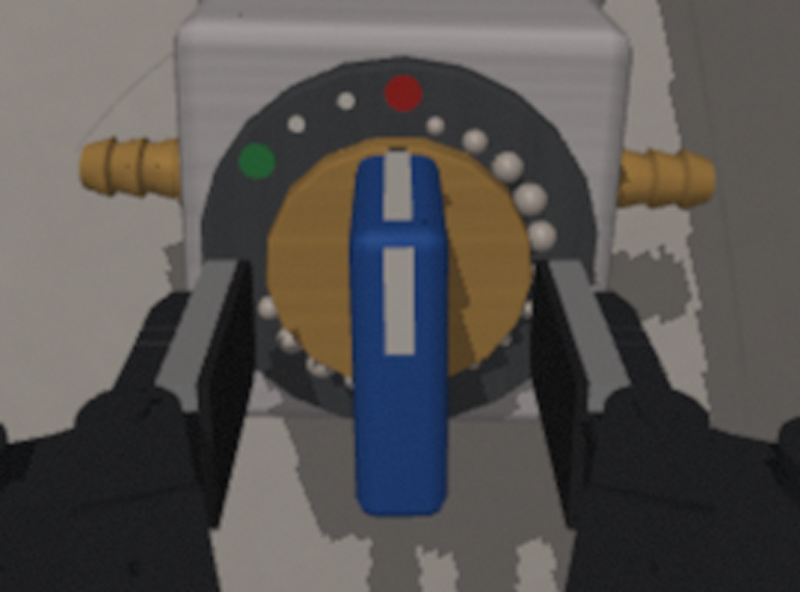

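The pads now straddle the bar, which is centred at (400,330), with no contact force. Closing.

Call:
send_rows(
  targets=[
    {"offset":[0,0,0],"roll":0,"jaw":160},
    {"offset":[0,0,0],"roll":0,"jaw":200},
    {"offset":[0,0,0],"roll":0,"jaw":255},
    {"offset":[0,0,0],"roll":0,"jaw":255},
    {"offset":[0,0,0],"roll":0,"jaw":255},
  ],
  squeeze=35,
)

```text
t: 5.2
tcp_pos: [507.3, 58.6, 65.1]
tool_rot: [0.144, 0.99, 0.001, 0.0]
ft_force: [1.9, 5.4, 2.3]
gripper_width: 13.3
grasp_force: 37.0
```

```bash
sed -i 's/range(2)/range(4)/; s/np.round(a,3)/np.round(a,3),"mean %.3f"%np.mean(a)/' s.py; python3 s.py
```

```text
t5.40 yaw -0.289 tz [ 0.015  0.07  -0.034  0.037] mean 0.022 F [1.2 6.  2.2] tcp [507.2  58.6  65. ] w 13.2 g 37 q6 -1.32
```

Call:
send_rows(
  targets=[
    {"offset":[0,0.05,0],"roll":1.5,"jaw":255},
    {"offset":[0,0.05,0],"roll":3,"jaw":255},
  ],
)

```text
t: 5.6
tcp_pos: [507.3, 58.6, 65.0]
tool_rot: [0.117, 0.993, 0.0, 0.0]
ft_force: [1.7, 1.4, 4.6]
gripper_width: 13.3
grasp_force: 37.2
```

```bash
python3 s.py
```

```text
t5.80 yaw -0.237 tz [-0.026 -0.073  0.009 -0.062] mean -0.038 F [2.1 3.2 5.1] tcp [507.2  58.6  65. ] w 13.4 g 37 q6 -1.37
```

Call:
send_rows(
  targets=[
    {"offset":[0,0,0],"roll":1.2,"jaw":255},
    {"offset":[0,0,0],"roll":2.5,"jaw":255},
  ],
)

```text
t: 6.0
tcp_pos: [507.3, 58.5, 65.0]
tool_rot: [0.096, 0.995, 0.0, 0.0]
ft_force: [2.3, 4.0, 5.5]
gripper_width: 13.5
grasp_force: 37.4
```

```bash
python3 s.py
```

```text
t6.20 yaw -0.193 tz [-0.027 -0.086 -0.092 -0.082] mean -0.072 F [1.4 3.5 5.5] tcp [507.2  58.5  65. ] w 13.3 g 37 q6 -1.41
```

Call:
send_rows(
  targets=[
    {"offset":[0,0,0],"roll":1,"jaw":255},
    {"offset":[0,0,0],"roll":2,"jaw":255},
  ],
)

```text
t: 6.4
tcp_pos: [507.3, 58.6, 65.0]
tool_rot: [0.079, 0.997, 0.0, 0.0]
ft_force: [2.4, 4.6, 5.6]
gripper_width: 13.3
grasp_force: 37.5
```

```bash
python3 s.py
```

```text
t6.60 yaw -0.159 tz [-0.133 -0.135 -0.105 -0.102] mean -0.119 F [1.9 4.6 5.2] tcp [507.3  58.6  65. ] w 13.0 g 37 q6 -1.45
```

Firm resistance at about 0.12 N m. Holding.

Call:
send_rows(
  targets=[
    {"offset":[0,0,0],"roll":0.3,"jaw":255},
    {"offset":[0,0,0],"roll":0.3,"jaw":255},
    {"offset":[0,0,0],"roll":0.3,"jaw":255},
  ],
)

```text
t: 6.9
tcp_pos: [507.3, 58.6, 65.0]
tool_rot: [0.077, 0.997, 0.0, 0.0]
ft_force: [1.9, 3.9, 5.4]
gripper_width: 12.8
grasp_force: 37.5
```

```bash
python3 s.py
```

```text
t7.10 yaw -0.153 tz [-0.129 -0.109 -0.056 -0.154] mean -0.112 F [2.3 3.7 5.2] tcp [507.3  58.6  65. ] w 13.6 g 37 q6 -1.45
```

Call:
send_rows(
  targets=[
    {"offset":[0,0,0],"roll":0.7,"jaw":255},
    {"offset":[0,0,0],"roll":1.4,"jaw":255},
  ],
)

```text
t: 7.3
tcp_pos: [507.3, 58.6, 65.0]
tool_rot: [0.064, 0.998, 0.0, 0.0]
ft_force: [1.8, 4.1, 4.9]
gripper_width: 13.2
grasp_force: 37.5
```

```bash
python3 s.py
```

```text
t7.50 yaw -0.129 tz [-0.146 -0.161 -0.13  -0.134] mean -0.143 F [2.5 4.1 5.4] tcp [507.3  58.5  65. ] w 13.4 g 37 q6 -1.48
```

Call:
send_rows(
  targets=[
    {"offset":[0,0,0],"roll":0,"jaw":255},
    {"offset":[0,0,0],"roll":0,"jaw":255},
    {"offset":[0,0,0],"roll":0,"jaw":255},
  ],
)

```text
t: 7.8
tcp_pos: [507.3, 58.5, 65.0]
tool_rot: [0.064, 0.998, 0.0, 0.0]
ft_force: [2.2, 4.2, 5.4]
gripper_width: 13.3
grasp_force: 37.5
```

```bash
python3 s.py
python3 - <<'E'
from h import *
o,im,d,M,K=wcam();cv2.imwrite("pics/w5.png",cv2.resize(im[150:250,180:313],(798,600),interpolation=cv2.INTER_CUBIC))
E
```

```text
t8.00 yaw -0.129 tz [-0.165 -0.138 -0.13  -0.166] mean -0.150 F [2.8 4.  6.2] tcp [507.3  58.5  65. ] w 13.5 g 37 q6 -1.48
```

View pics/w5.png

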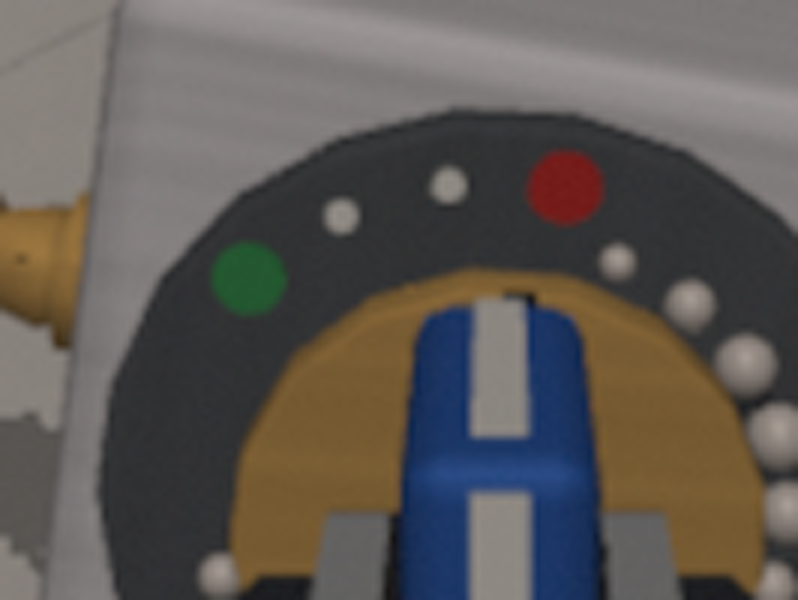

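The black line shows at (522,298), right of the white pointer at (500,300), giving a twist of about 0.07, which agrees with the torque. The stem has been held at its anticlockwise stop (about 0.09) for over a second. Now clockwise.

Call:
send_rows(
  targets=[
    {"offset":[0,0,0],"roll":-3,"jaw":255},
    {"offset":[0,0,0],"roll":-6,"jaw":255},
    {"offset":[0,0,0],"roll":-9,"jaw":255},
    {"offset":[0,0,0],"roll":-12,"jaw":255},
    {"offset":[0,0,0],"roll":-15,"jaw":255},
  ],
)

```text
t: 8.55
tcp_pos: [507.2, 58.6, 65.0]
tool_rot: [0.195, 0.981, 0.0, 0.0]
ft_force: [2.0, 4.4, 5.7]
gripper_width: 13.0
grasp_force: 37.5
```

```bash
sed -i 's/range(4)/range(3)/' s.py
cat >> s.py <<'E'
kn=toolyaw(o)+0.289;print("knob %.3f stem~ %.3f"%(kn,kn+np.mean(a)/2))
E
python3 s.py
```

```text
t8.70 yaw -0.391 tz [0.095 0.097 0.019] mean 0.070 F [2.3 4.6 5.9] tcp [507.2  58.6  65. ] w 13.1 g 37 q6 -1.22
knob -0.102 stem~ -0.067
```

Call:
send_rows(
  targets=[
    {"offset":[0,0,0],"roll":-1.2,"jaw":255},
    {"offset":[0,0,0],"roll":-2.3,"jaw":255},
  ],
)

```text
t: 8.9
tcp_pos: [507.3, 58.6, 65.0]
tool_rot: [0.214, 0.977, 0.0, 0.0]
ft_force: [2.9, 4.1, 5.2]
gripper_width: 13.3
grasp_force: 37.5
```

```bash
python3 s.py
```

```text
t9.05 yaw -0.431 tz [0.072 0.111 0.09 ] mean 0.091 F [2.1 4.6 6.2] tcp [507.3  58.6  65. ] w 13.3 g 38 q6 -1.18
knob -0.142 stem~ -0.096
```

Call:
send_rows(
  targets=[
    {"offset":[0,0,0],"roll":-1,"jaw":255},
    {"offset":[0,0,0],"roll":-2,"jaw":255},
  ],
)

```text
t: 9.25
tcp_pos: [507.3, 58.6, 65.0]
tool_rot: [0.231, 0.973, 0.0, 0.0]
ft_force: [1.8, 5.1, 6.2]
gripper_width: 13.4
grasp_force: 37.5
```

```bash
python3 s.py
```

```text
t9.40 yaw -0.466 tz [0.056 0.056 0.099] mean 0.071 F [2.4 4.6 5.2] tcp [507.2  58.7  65. ] w 12.9 g 38 q6 -1.14
knob -0.177 stem~ -0.141
```

Call:
send_rows(
  targets=[
    {"offset":[0,0,0],"roll":-1.2,"jaw":255},
    {"offset":[0,0,0],"roll":-2.5,"jaw":255},
  ],
)

```text
t: 9.6
tcp_pos: [507.3, 58.7, 65.0]
tool_rot: [0.252, 0.968, 0.0, 0.0]
ft_force: [2.7, 4.5, 5.8]
gripper_width: 13.3
grasp_force: 37.5
```

```bash
python3 s.py
```

```text
t9.75 yaw -0.509 tz [0.043 0.046 0.048] mean 0.046 F [2.4 5.4 5.5] tcp [507.3  58.7  65. ] w 13.6 g 38 q6 -1.10
knob -0.220 stem~ -0.198
```

Call:
send_rows(
  targets=[
    {"offset":[0,0,0],"roll":-1.4,"jaw":255},
    {"offset":[0,0,0],"roll":-2.8,"jaw":255},
  ],
)

```text
t: 9.95
tcp_pos: [507.2, 58.7, 65.0]
tool_rot: [0.276, 0.961, 0.0, 0.0]
ft_force: [1.9, 4.7, 5.5]
gripper_width: 13.5
grasp_force: 37.5
```

```bash
python3 s.py
```

```text
t10.10 yaw -0.558 tz [0.11  0.044 0.11 ] mean 0.088 F [2.4 4.9 6.7] tcp [507.2  58.7  65. ] w 13.2 g 38 q6 -1.05
knob -0.269 stem~ -0.225
```

Call:
send_rows(
  targets=[
    {"offset":[0,0,0],"roll":-1,"jaw":255},
    {"offset":[0,0,0],"roll":-2,"jaw":255},
  ],
)

```text
t: 10.3
tcp_pos: [507.2, 58.7, 65.0]
tool_rot: [0.292, 0.956, 0.0, 0.0]
ft_force: [3.4, 5.2, 5.6]
gripper_width: 13.2
grasp_force: 37.5
```

```bash
python3 s.py
```

```text
t10.45 yaw -0.593 tz [0.197 0.143 0.15 ] mean 0.163 F [2.6 4.3 6.2] tcp [507.2  58.7  65. ] w 13.2 g 38 q6 -1.01
knob -0.304 stem~ -0.222
```

At the stop (about -0.22), 0.16 N m. Hold.

Call:
send_rows(
  targets=[
    {"offset":[0,0,0],"roll":0,"jaw":255},
    {"offset":[0,0,0],"roll":0,"jaw":255},
    {"offset":[0,0,0],"roll":0,"jaw":255},
    {"offset":[0,0,0],"roll":0,"jaw":255},
  ],
)

```text
t: 10.85
tcp_pos: [507.2, 58.7, 65.0]
tool_rot: [0.292, 0.956, 0.0, 0.0]
ft_force: [2.4, 5.3, 6.6]
gripper_width: 13.3
grasp_force: 37.5
```

```bash
python3 s.py
```

```text
t11.00 yaw -0.593 tz [0.163 0.173 0.174] mean 0.170 F [2.6 5.4 6.8] tcp [507.2  58.7  65. ] w 13.4 g 38 q6 -1.01
knob -0.304 stem~ -0.219
```

Call:
send_rows(
  targets=[
    {"offset":[0,0,0],"roll":3,"jaw":255},
    {"offset":[0,0,0],"roll":6,"jaw":255},
    {"offset":[0,0,0],"roll":9,"jaw":255},
    {"offset":[0,0,0],"roll":12,"jaw":255},
    {"offset":[0,0,0],"roll":15,"jaw":255},
  ],
)

```text
t: 11.5
tcp_pos: [507.3, 58.6, 65.0]
tool_rot: [0.164, 0.986, 0.0, 0.0]
ft_force: [2.3, 4.9, 5.8]
gripper_width: 13.2
grasp_force: 37.5
```

Call:
send_rows(
  targets=[
    {"offset":[0,0,0],"roll":3,"jaw":255},
    {"offset":[0,0,0],"roll":6,"jaw":255},
    {"offset":[0,0,0],"roll":8.5,"jaw":255},
  ],
)

```text
t: 11.8
tcp_pos: [507.3, 58.6, 65.0]
tool_rot: [0.09, 0.996, 0.0, 0.0]
ft_force: [1.4, 3.4, 5.2]
gripper_width: 13.1
grasp_force: 37.5
```

```bash
python3 s.py
```

```text
t11.95 yaw -0.183 tz [-0.105 -0.096 -0.061] mean -0.088 F [2.5 2.8 5.3] tcp [507.3  58.5  65. ] w 13.1 g 37 q6 -1.42
knob 0.106 stem~ 0.063
```

Call:
send_rows(
  targets=[
    {"offset":[0,0,0],"roll":1.2,"jaw":255},
    {"offset":[0,0,0],"roll":2.2,"jaw":255},
  ],
)

```text
t: 12.15
tcp_pos: [507.3, 58.6, 65.0]
tool_rot: [0.072, 0.997, 0.0, 0.0]
ft_force: [3.2, 3.6, 5.4]
gripper_width: 13.2
grasp_force: 37.5
```

```bash
python3 s.py
```

```text
t12.30 yaw -0.144 tz [-0.035 -0.09  -0.067] mean -0.064 F [1.8 3.7 5.5] tcp [507.3  58.5  65. ] w 13.2 g 37 q6 -1.46
knob 0.145 stem~ 0.113
```

The anticlockwise arc has grown beyond 0.087. Continuing.

Call:
send_rows(
  targets=[
    {"offset":[0,0,0],"roll":1.2,"jaw":255},
    {"offset":[0,0,0],"roll":2.5,"jaw":255},
  ],
)

```text
t: 12.5
tcp_pos: [507.3, 58.5, 65.0]
tool_rot: [0.05, 0.999, 0.0, 0.0]
ft_force: [2.5, 4.0, 5.3]
gripper_width: 13.2
grasp_force: 37.5
```

```bash
python3 s.py
```

```text
t12.65 yaw -0.101 tz [-0.115 -0.035 -0.073] mean -0.074 F [2.4 3.2 5.1] tcp [507.3  58.5  65. ] w 13.7 g 37 q6 -1.51
knob 0.188 stem~ 0.151
```

Call:
send_rows(
  targets=[
    {"offset":[0,0,0],"roll":1.2,"jaw":255},
    {"offset":[0,0,0],"roll":2.5,"jaw":255},
  ],
)

```text
t: 12.85
tcp_pos: [507.3, 58.5, 65.0]
tool_rot: [0.028, 1.0, 0.0, 0.0]
ft_force: [2.3, 4.2, 5.4]
gripper_width: 13.5
grasp_force: 37.4
```

```bash
python3 s.py
```

```text
t13.00 yaw -0.057 tz [-0.024 -0.043 -0.04 ] mean -0.036 F [2.7 3.7 5.8] tcp [507.3  58.5  65. ] w 13.2 g 37 q6 -1.55
knob 0.232 stem~ 0.214
```

Call:
send_rows(
  targets=[
    {"offset":[0,0,0],"roll":1.2,"jaw":255},
    {"offset":[0,0,0],"roll":2.5,"jaw":255},
  ],
)

```text
t: 13.2
tcp_pos: [507.3, 58.5, 65.0]
tool_rot: [0.006, 1.0, 0.0, 0.0]
ft_force: [1.2, 3.8, 5.6]
gripper_width: 13.1
grasp_force: 37.4
```

```bash
python3 s.py
```

```text
t13.35 yaw -0.013 tz [-0.11  -0.162 -0.067] mean -0.113 F [2.6 3.3 4.7] tcp [507.3  58.5  65. ] w 13.2 g 37 q6 -1.59
knob 0.276 stem~ 0.219
```

Call:
send_rows(
  targets=[
    {"offset":[0,0,0],"roll":0.8,"jaw":255},
    {"offset":[0,0,0],"roll":0.8,"jaw":255},
    {"offset":[0,0,0],"roll":0.8,"jaw":255},
    {"offset":[0,0,0],"roll":0.8,"jaw":255},
  ],
)

```text
t: 13.75
tcp_pos: [507.3, 58.5, 65.0]
tool_rot: [-0.0, 1.0, 0.0, 0.0]
ft_force: [1.6, 3.4, 5.6]
gripper_width: 13.2
grasp_force: 37.5
```

```bash
python3 s.py
```

```text
t13.90 yaw 0.000 tz [-0.147 -0.121 -0.128] mean -0.132 F [3.3 4.3 5.6] tcp [507.3  58.5  65. ] w 13.1 g 37 q6 -1.61
knob 0.289 stem~ 0.223
```

Firm at about 0.22 and held. A little more hold, then clockwise.

Call:
send_rows(
  targets=[
    {"offset":[0,0,0],"roll":0,"jaw":255},
    {"offset":[0,0,0],"roll":0,"jaw":255},
    {"offset":[0,0,0],"roll":-3,"jaw":255},
    {"offset":[0,0,0],"roll":-6,"jaw":255},
    {"offset":[0,0,0],"roll":-9,"jaw":255},
  ],
)

```text
t: 14.4
tcp_pos: [507.2, 58.5, 65.0]
tool_rot: [0.079, 0.997, 0.0, 0.0]
ft_force: [2.0, 3.6, 5.3]
gripper_width: 13.6
grasp_force: 37.5
```

Call:
send_rows(
  targets=[
    {"offset":[0,0,0],"roll":-3,"jaw":255},
    {"offset":[0,0,0],"roll":-6,"jaw":255},
    {"offset":[0,0,0],"roll":-9,"jaw":255},
    {"offset":[0,0,0],"roll":-12,"jaw":255},
    {"offset":[0,0,0],"roll":-15,"jaw":255},
  ],
)

```text
t: 14.9
tcp_pos: [507.3, 58.6, 65.0]
tool_rot: [0.209, 0.978, 0.0, 0.0]
ft_force: [2.0, 3.4, 5.5]
gripper_width: 13.2
grasp_force: 37.5
```

Call:
send_rows(
  targets=[
    {"offset":[0,0,0],"roll":-3,"jaw":255},
    {"offset":[0,0,0],"roll":-5,"jaw":255},
    {"offset":[0,0,0],"roll":-7,"jaw":255},
  ],
)

```text
t: 15.2
tcp_pos: [507.2, 58.7, 65.0]
tool_rot: [0.268, 0.963, 0.0, 0.0]
ft_force: [2.1, 5.5, 4.8]
gripper_width: 13.4
grasp_force: 37.5
```

```bash
python3 s.py
```

```text
t15.35 yaw -0.541 tz [0.008 0.021 0.092] mean 0.040 F [2.4 4.1 6.1] tcp [507.3  58.7  65. ] w 13.1 g 37 q6 -1.07
knob -0.252 stem~ -0.232
```

Call:
send_rows(
  targets=[
    {"offset":[0,0,0],"roll":-1,"jaw":255},
    {"offset":[0,0,0],"roll":-2,"jaw":255},
  ],
)

```text
t: 15.55
tcp_pos: [507.2, 58.7, 65.0]
tool_rot: [0.284, 0.959, 0.0, 0.0]
ft_force: [1.0, 5.5, 5.8]
gripper_width: 13.3
grasp_force: 37.5
```

```bash
python3 s.py
```

```text
t15.70 yaw -0.576 tz [0.051 0.092 0.076] mean 0.073 F [2.9 4.7 5.5] tcp [507.2  58.7  65. ] w 13.6 g 37 q6 -1.03
knob -0.287 stem~ -0.250
```

Beyond the old clockwise stop. Continuing.

Call:
send_rows(
  targets=[
    {"offset":[0,0,0],"roll":-1.2,"jaw":255},
    {"offset":[0,0,0],"roll":-2.3,"jaw":255},
  ],
)

```text
t: 15.9
tcp_pos: [507.2, 58.7, 65.0]
tool_rot: [0.303, 0.953, 0.0, 0.0]
ft_force: [2.2, 4.5, 5.7]
gripper_width: 13.1
grasp_force: 37.5
```

```bash
python3 s.py
```

```text
t16.05 yaw -0.616 tz [0.127 0.138 0.048] mean 0.104 F [2.5 4.5 5.9] tcp [507.2  58.7  65. ] w 13.4 g 38 q6 -0.99
knob -0.327 stem~ -0.275
```

Call:
send_rows(
  targets=[
    {"offset":[0,0,0],"roll":-0.8,"jaw":255},
    {"offset":[0,0,0],"roll":-1.5,"jaw":255},
  ],
)

```text
t: 16.25
tcp_pos: [507.2, 58.7, 65.0]
tool_rot: [0.316, 0.949, 0.0, 0.0]
ft_force: [1.9, 4.7, 5.7]
gripper_width: 13.5
grasp_force: 37.6
```

```bash
python3 s.py
```

```text
t16.40 yaw -0.642 tz [0.141 0.129 0.147] mean 0.139 F [2.2 5.3 5.8] tcp [507.2  58.7  65. ] w 13.6 g 38 q6 -0.97
knob -0.353 stem~ -0.283
```

Call:
send_rows(
  targets=[
    {"offset":[0,0,0],"roll":-0.3,"jaw":255},
    {"offset":[0,0,0],"roll":-0.3,"jaw":255},
    {"offset":[0,0,0],"roll":-0.3,"jaw":255},
    {"offset":[0,0,0],"roll":-0.3,"jaw":255},
    {"offset":[0,0,0],"roll":-0.3,"jaw":255},
  ],
)

```text
t: 16.9
tcp_pos: [507.2, 58.7, 65.0]
tool_rot: [0.318, 0.948, 0.0, 0.0]
ft_force: [2.3, 4.6, 5.6]
gripper_width: 13.2
grasp_force: 37.6
```

```bash
python3 s.py
```

```text
t17.05 yaw -0.647 tz [0.162 0.179 0.166] mean 0.169 F [2.3 5.4 5.3] tcp [507.2  58.7  65. ] w 13.3 g 38 q6 -0.96
knob -0.358 stem~ -0.274
```

Call:
send_rows(
  targets=[
    {"offset":[0,0,0],"roll":3,"jaw":255},
    {"offset":[0,0,0],"roll":6,"jaw":255},
    {"offset":[0,0,0],"roll":9,"jaw":255},
    {"offset":[0,0,0],"roll":12,"jaw":255},
    {"offset":[0,0,0],"roll":15,"jaw":255},
  ],
)

```text
t: 17.55
tcp_pos: [507.3, 58.6, 65.0]
tool_rot: [0.19, 0.982, 0.0, 0.0]
ft_force: [2.5, 4.6, 5.5]
gripper_width: 13.3
grasp_force: 37.5
```

Call:
send_rows(
  targets=[
    {"offset":[0,0,0],"roll":3,"jaw":255},
    {"offset":[0,0,0],"roll":6,"jaw":255},
    {"offset":[0,0,0],"roll":9,"jaw":255},
    {"offset":[0,0,0],"roll":12,"jaw":255},
    {"offset":[0,0,0],"roll":15,"jaw":255},
  ],
)

```text
t: 18.05
tcp_pos: [507.3, 58.6, 65.0]
tool_rot: [0.061, 0.998, 0.0, 0.0]
ft_force: [2.4, 4.3, 6.0]
gripper_width: 13.5
grasp_force: 37.4
```

Call:
send_rows(
  targets=[
    {"offset":[0,0,0],"roll":2.5,"jaw":255},
    {"offset":[0,0,0],"roll":4.5,"jaw":255},
  ],
)

```text
t: 18.25
tcp_pos: [507.3, 58.5, 65.0]
tool_rot: [0.022, 1.0, 0.0, 0.001]
ft_force: [3.4, 3.7, 5.2]
gripper_width: 13.3
grasp_force: 37.4
```

```bash
python3 s.py
```

```text
t18.40 yaw -0.045 tz [-0.057 -0.006 -0.036] mean -0.033 F [1.3 4.5 5.8] tcp [507.3  58.5  65. ] w 13.3 g 37 q6 -1.56
knob 0.244 stem~ 0.228
```

Call:
send_rows(
  targets=[
    {"offset":[0,0,0],"roll":1,"jaw":255},
    {"offset":[0,0,0],"roll":2,"jaw":255},
  ],
)

```text
t: 18.6
tcp_pos: [507.3, 58.5, 65.0]
tool_rot: [0.005, 1.0, 0.0, 0.0]
ft_force: [3.0, 4.2, 5.7]
gripper_width: 13.2
grasp_force: 37.4
```

```bash
python3 s.py
```

```text
t18.75 yaw -0.010 tz [ 0.015 -0.051 -0.066] mean -0.034 F [3.2 3.1 5. ] tcp [507.3  58.5  65. ] w 13.2 g 37 q6 -1.60
knob 0.279 stem~ 0.262
```

Call:
send_rows(
  targets=[
    {"offset":[0,0,0],"roll":1.3,"jaw":255},
    {"offset":[0,0,0],"roll":2.7,"jaw":255},
  ],
)

```text
t: 18.95
tcp_pos: [507.3, 58.5, 65.0]
tool_rot: [-0.019, 1.0, 0.0, 0.001]
ft_force: [3.0, 2.5, 5.7]
gripper_width: 13.0
grasp_force: 37.4
```

```bash
python3 s.py
```

```text
t19.10 yaw 0.037 tz [-0.098 -0.055  0.007] mean -0.049 F [2.6 3.4 5.4] tcp [507.3  58.5  65. ] w 13.4 g 37 q6 -1.64
knob 0.326 stem~ 0.302
```

Call:
send_rows(
  targets=[
    {"offset":[0,0,0],"roll":1.3,"jaw":255},
    {"offset":[0,0,0],"roll":2.7,"jaw":255},
  ],
)

```text
t: 19.3
tcp_pos: [507.3, 58.5, 65.0]
tool_rot: [-0.042, 0.999, 0.0, 0.001]
ft_force: [2.6, 3.7, 4.9]
gripper_width: 13.1
grasp_force: 37.3
```

```bash
python3 s.py
```

```text
t19.45 yaw 0.084 tz [-0.043  0.002 -0.009] mean -0.017 F [3.  3.4 4.3] tcp [507.3  58.5  65. ] w 13.6 g 37 q6 -1.69
knob 0.373 stem~ 0.365
```

Call:
send_rows(
  targets=[
    {"offset":[0,0,0],"roll":1.3,"jaw":255},
    {"offset":[0,0,0],"roll":2.7,"jaw":255},
  ],
)

```text
t: 19.65
tcp_pos: [507.3, 58.5, 65.0]
tool_rot: [-0.066, 0.998, -0.0, 0.001]
ft_force: [2.7, 3.2, 5.8]
gripper_width: 13.1
grasp_force: 37.3
```

```bash
python3 s.py
```

```text
t19.80 yaw 0.131 tz [-0.056 -0.118 -0.01 ] mean -0.061 F [2.8 3.7 5.6] tcp [507.3  58.5  65. ] w 13.4 g 37 q6 -1.74
knob 0.420 stem~ 0.390
```

Call:
send_rows(
  targets=[
    {"offset":[0,0,0],"roll":1.2,"jaw":255},
    {"offset":[0,0,0],"roll":2.3,"jaw":255},
  ],
)

```text
t: 20.0
tcp_pos: [507.3, 58.5, 65.0]
tool_rot: [-0.086, 0.996, -0.0, 0.001]
ft_force: [3.1, 3.0, 4.6]
gripper_width: 13.5
grasp_force: 37.3
```

```bash
python3 s.py
```

```text
t20.15 yaw 0.172 tz [-0.011  0.002 -0.052] mean -0.020 F [2.6 2.9 4.6] tcp [507.3  58.5  65. ] w 13.3 g 37 q6 -1.78
knob 0.461 stem~ 0.450
```

Call:
send_rows(
  targets=[
    {"offset":[0,0,0],"roll":1.2,"jaw":255},
    {"offset":[0,0,0],"roll":2.3,"jaw":255},
  ],
)

```text
t: 20.35
tcp_pos: [507.3, 58.4, 65.0]
tool_rot: [-0.106, 0.994, -0.0, 0.001]
ft_force: [2.6, 2.2, 5.5]
gripper_width: 13.2
grasp_force: 37.4
```

```bash
python3 s.py;python3 - <<'E'
from h import *
o,im,d,M,K=wcam();cv2.imwrite("pics/w6.png",cv2.resize(im[150:250,180:313],(798,600),interpolation=cv2.INTER_CUBIC))
E
```

```text
t20.50 yaw 0.212 tz [ 0.01  -0.057  0.015] mean -0.010 F [2.3 3.5 5.3] tcp [507.4  58.5  65. ] w 13.1 g 37 q6 -1.82
knob 0.501 stem~ 0.495
```

View pics/w6.png

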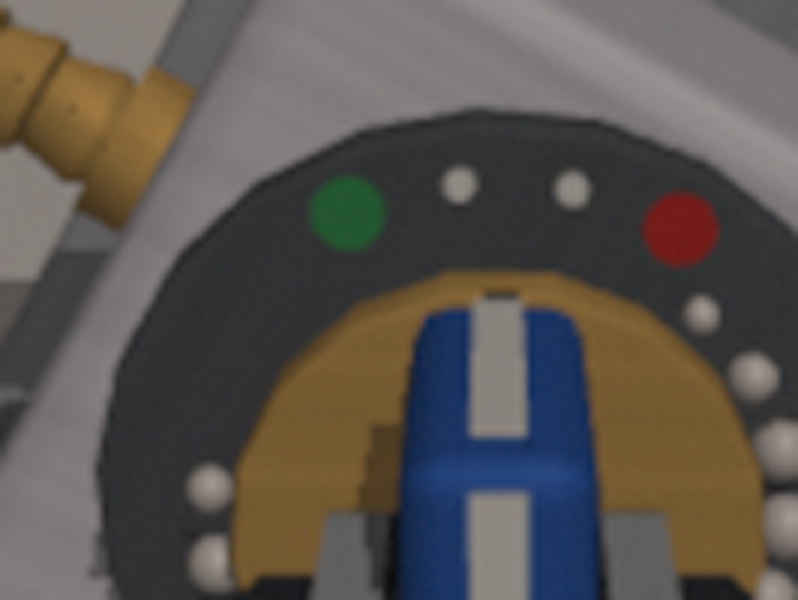

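The black line now lies exactly under the pointer at (500,296), so twist is about 0 and the stem about 0.48, midway to green. It is moving freely, and I continue in steps of 4° or less, so even a stop stays below 0.09 rad of twist.

Call:
send_rows(
  targets=[
    {"offset":[0,0,0],"roll":2,"jaw":255},
    {"offset":[0,0,0],"roll":4,"jaw":255},
  ],
)

```text
t: 20.75
tcp_pos: [507.4, 58.4, 65.0]
tool_rot: [-0.141, 0.99, -0.0, 0.001]
ft_force: [2.6, 3.0, 5.0]
gripper_width: 13.4
grasp_force: 37.4
```

```bash
python3 s.py
```

```text
t20.90 yaw 0.281 tz [-0.012  0.011 -0.082] mean -0.028 F [4.1 3.  5.5] tcp [507.4  58.4  65. ] w 13.2 g 37 q6 -1.89
knob 0.570 stem~ 0.556
```

Call:
send_rows(
  targets=[
    {"offset":[0,0,0],"roll":2,"jaw":255},
    {"offset":[0,0,0],"roll":4,"jaw":255},
  ],
)

```text
t: 21.1
tcp_pos: [507.4, 58.4, 65.0]
tool_rot: [-0.175, 0.985, -0.0, 0.001]
ft_force: [4.4, 2.3, 5.6]
gripper_width: 13.4
grasp_force: 37.4
```

```bash
python3 s.py
```

```text
t21.25 yaw 0.351 tz [-0.087  0.012 -0.022] mean -0.033 F [3.3 2.7 5.3] tcp [507.4  58.4  65. ] w 13.0 g 37 q6 -1.96
knob 0.640 stem~ 0.624
```

Call:
send_rows(
  targets=[
    {"offset":[0,0,0],"roll":2,"jaw":255},
    {"offset":[0,0,0],"roll":4,"jaw":255},
  ],
)

```text
t: 21.45
tcp_pos: [507.4, 58.4, 65.0]
tool_rot: [-0.209, 0.978, -0.0, 0.001]
ft_force: [4.0, 2.1, 5.5]
gripper_width: 13.5
grasp_force: 37.4
```

```bash
python3 s.py
```

```text
t21.60 yaw 0.421 tz [-0.02   0.001 -0.004] mean -0.008 F [2.7 3.3 4.8] tcp [507.4  58.4  65. ] w 13.3 g 37 q6 -2.03
knob 0.710 stem~ 0.706
```

Call:
send_rows(
  targets=[
    {"offset":[0,0,0],"roll":2,"jaw":255},
    {"offset":[0,0,0],"roll":4,"jaw":255},
  ],
)

```text
t: 21.8
tcp_pos: [507.4, 58.4, 65.0]
tool_rot: [-0.243, 0.97, -0.0, 0.001]
ft_force: [3.4, 3.6, 4.2]
gripper_width: 13.1
grasp_force: 37.4
```

```bash
python3 s.py
```

```text
t21.95 yaw 0.490 tz [-0.059 -0.017 -0.034] mean -0.036 F [3.6 2.4 5.4] tcp [507.4  58.4  65. ] w 13.3 g 37 q6 -2.10
knob 0.779 stem~ 0.761
```

Call:
send_rows(
  targets=[
    {"offset":[0,0,0],"roll":2,"jaw":255},
    {"offset":[0,0,0],"roll":4,"jaw":255},
  ],
)

```text
t: 22.15
tcp_pos: [507.4, 58.4, 65.0]
tool_rot: [-0.277, 0.961, -0.0, 0.001]
ft_force: [4.2, 2.6, 4.5]
gripper_width: 13.2
grasp_force: 37.4
```

```bash
python3 s.py
```

```text
t22.30 yaw 0.560 tz [ 0.016 -0.036 -0.042] mean -0.021 F [4.9 2.4 5.2] tcp [507.4  58.4  65. ] w 13.2 g 37 q6 -2.17
knob 0.849 stem~ 0.839
```

Call:
send_rows(
  targets=[
    {"offset":[0,0,0],"roll":2,"jaw":255},
    {"offset":[0,0,0],"roll":4,"jaw":255},
  ],
)

```text
t: 22.5
tcp_pos: [507.4, 58.4, 65.0]
tool_rot: [-0.31, 0.951, -0.0, 0.001]
ft_force: [4.3, 2.9, 5.3]
gripper_width: 13.1
grasp_force: 37.4
```

```bash
python3 s.py
```

```text
t22.65 yaw 0.630 tz [-0.02  -0.062 -0.039] mean -0.040 F [4.8 2.  5. ] tcp [507.4  58.4  65. ] w 13.3 g 37 q6 -2.24
knob 0.919 stem~ 0.899
```

Call:
send_rows(
  targets=[
    {"offset":[0,0,0],"roll":1.5,"jaw":255},
    {"offset":[0,0,0],"roll":3,"jaw":255},
  ],
)

```text
t: 22.85
tcp_pos: [507.5, 58.4, 65.1]
tool_rot: [-0.335, 0.942, -0.0, 0.001]
ft_force: [4.4, 1.9, 5.0]
gripper_width: 13.3
grasp_force: 37.4
```

```bash
python3 s.py
```

```text
t23.00 yaw 0.682 tz [-0.118 -0.093 -0.164] mean -0.125 F [4.3 2.7 4.5] tcp [507.4  58.4  65. ] w 13.1 g 37 q6 -2.29
knob 0.971 stem~ 0.908
```

Firm resistance at the open stop. A small press, then easing the twist off, opening and lifting.

Call:
send_rows(
  targets=[
    {"offset":[0,0,0],"roll":0.5,"jaw":255},
    {"offset":[0,0,0],"roll":0.5,"jaw":255},
    {"offset":[0,0,0],"roll":0.5,"jaw":255},
    {"offset":[0,0,0],"roll":-1,"jaw":255},
    {"offset":[0,0,0],"roll":-2.8,"jaw":255},
  ],
)

```text
t: 23.5
tcp_pos: [507.4, 58.4, 65.0]
tool_rot: [-0.311, 0.951, -0.0, 0.001]
ft_force: [4.3, 2.6, 5.0]
gripper_width: 13.4
grasp_force: 37.4
```

```bash
python3 s.py
```

```text
t23.65 yaw 0.633 tz [0.047 0.031 0.02 ] mean 0.033 F [4.2 2.4 5.3] tcp [507.5  58.4  65. ] w 13.3 g 37 q6 -2.24
knob 0.922 stem~ 0.938
```

Call:
send_rows(
  targets=[
    {"offset":[0,0,0],"roll":0,"jaw":200},
    {"offset":[0,0,0],"roll":0,"jaw":120},
    {"offset":[0,0,0],"roll":0,"jaw":100},
    {"offset":[0,0,0],"roll":0,"jaw":100},
    {"offset":[0,0,0],"roll":0,"jaw":100},
  ],
)

```text
t: 24.15
tcp_pos: [506.8, 58.4, 64.5]
tool_rot: [-0.312, 0.95, -0.0, -0.0]
ft_force: [-0.2, -0.5, -0.1]
gripper_width: 51.7
grasp_force: 0.0
```

Call:
send_rows(
  targets=[
    {"offset":[0,0,1.5],"roll":0,"jaw":100},
    {"offset":[0,0,4],"roll":0,"jaw":100},
    {"offset":[0,0,7],"roll":0,"jaw":100},
    {"offset":[0,0,10],"roll":0,"jaw":100},
    {"offset":[0,0,12],"roll":0,"jaw":100},
  ],
)

```text
t: 24.65
tcp_pos: [507.2, 58.4, 186.8]
tool_rot: [-0.312, 0.95, -0.0, 0.001]
ft_force: [0.9, 1.0, -1.0]
gripper_width: 51.8
grasp_force: 0.0
```

Call:
send_rows(
  targets=[
    {"offset":[0,0,0],"roll":0,"jaw":100},
    {"offset":[0,0,0],"roll":0,"jaw":100},
  ],
)

```text
t: 24.85
tcp_pos: [506.8, 58.4, 184.5]
tool_rot: [-0.312, 0.95, -0.0, 0.0]
ft_force: [0.1, -0.8, -0.1]
gripper_width: 52.0
grasp_force: 0.0
```

```bash
python3 s.py
python3 - <<'E'
from h import *
o,im,d,M,K=wcam();cv2.imwrite("pics/w7.png",cv2.resize(im[110:260,160:360],(800,600),interpolation=cv2.INTER_CUBIC))
E
```

```text
t25.00 yaw 0.634 tz [-0.008 -0.038 -0.023] mean -0.023 F [ 0.   0.4 -0.3] tcp [506.5  58.4 183.6] w 51.8 g 0 q6 -2.24
knob 0.923 stem~ 0.912
```

View pics/w7.png

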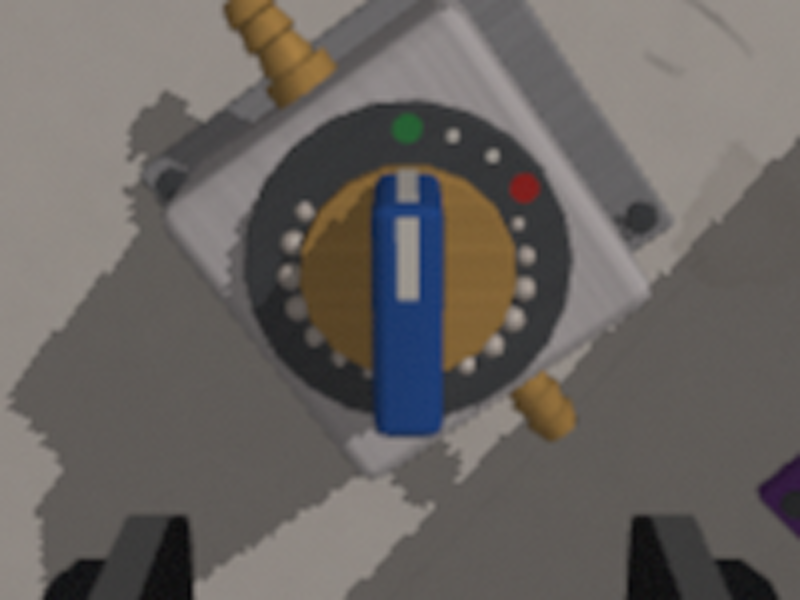

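The pointer at (407,185) lines up with the green dot at (408,128), and the gripper is clear of the knob. Handing in.

```bash
python3 -c "
from workcell import close_job
print(close_job())"
```

```text
the job is handed in; nothing more can be done
None
```

I rocked the seized blue knob free, turned it anticlockwise to its open stop with the pointer at the green dot, and let go; I handed the job in at about 25 s, and hand-in returned no verdict. The highest coupling torque I read was about 0.17 N m, below the 0.26 N m overload limit. On the last swing I met no third anticlockwise salt stop: the stem simply ran free to open.

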